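# Bring the empty cradle of the pipette carousel to the front

## Task

The pipette in the tray is to be hung up next: bring the carousel's empty cradle round to the front by gently pushing one of its arms with a fingertip, without gripping it, until the empty cradle stands straight over the blue-striped toe of the stand's foot, and leave it at rest there. Do not spin the carousel, do not push on or unhook the hanging pipettes, and leave the tray, its pipette, the tube rack and the tip box where they are.

Things in the scene. Friction and masses are not known exactly. Their poses are not given: they have to be found in the camera images.
- stand: pipette stand, fixed to the bench: white round foot 164 mm across and 30 mm high with one long toe, a 42 mm wide tongue with a blue stripe and a round blue pad at its end, and an upright post 24 mm across. Origin: centre of the foot on the bench, on the turning axis. The toe is the front of the stand and points along this body's -x axis; z up.
- toe (a point): centre of the round blue pad at the end of the stand's toe, 150 mm from the turning axis, 14 mm above the bench.
- carousel: turning top of the stand: white hub, 62 mm, five equal arms 72 degrees apart with U-shaped cradles open outwards: four hold pipettes, one is empty. Turns both ways without stops; needs about 0.12 N m (1.2 N at a cradle), stays where left. Origin: on the axis, level with the arms' top face, 250 mm above the bench. x along the EMPTY arm, z up. Hub ends 13 mm higher.
- cradle (a point): centre of the empty cradle (in the gap between its prongs), 100 mm from the axis, level with the arms' top face. Arm: stem 16 mm wide to 76 mm from the axis, then the cradle, 42 mm wide over its two 8 mm prongs, 26 mm gap, from 76 to 124 mm from the axis. All 12 mm thick below the top face (rib under the stem to 21 mm below); blue lips 4 mm high on top.
- pipette_red: white pipette, red button and band, hanging loose in a cradle, 90 g. Origin: on its axis under its collar (36 mm wide), level with the arms' top face; in the carousel frame 100 mm from the axis, 72 degrees from the empty arm counter-clockwise from above. z up. Its head (27 mm wide) ends 44 mm above the origin, the handle below is 29 mm wide, the nozzle ends 186 mm below.
- pipette_yellow: white pipette, yellow button and band, hanging loose in a cradle, 90 g. Origin: on its axis under its collar (36 mm wide), level with the arms' top face; in the carousel frame 100 mm from the axis, 144 degrees from the empty arm counter-clockwise from above. z up. Its head (27 mm wide) ends 44 mm above the origin, the handle below is 29 mm wide, the nozzle ends 186 mm below.
- pipette_blue: white pipette, blue button and band, hanging loose in a cradle, 90 g. Origin: on its axis under its collar (36 mm wide), level with the arms' top face; in the carousel frame 100 mm from the axis, 216 degrees from the empty arm counter-clockwise from above. z up. Its head (27 mm wide) ends 44 mm above the origin, the handle below is 29 mm wide, the nozzle ends 186 mm below.
- pipette_green: white pipette, green button and band, hanging loose in a cradle, 90 g. Origin: on its axis under its collar (36 mm wide), level with the arms' top face; in the carousel frame 100 mm from the axis, 288 degrees from the empty arm counter-clockwise from above. z up. Its head (27 mm wide) ends 44 mm above the origin, the handle below is 29 mm wide, the nozzle ends 186 mm below.
- tray: shallow white tray on the bench, 300 x 85 mm, 18 mm high, loose. Origin: centre of its underside.
- spare_pipette: white pipette with orange button lying in the tray, about 230 mm long along its x axis, 36 mm across at the collar, loose. Origin: under its axis, near its middle, at the tray's floor.
- tube_rack: red rack, 70 x 105 mm, 64 mm high, with blue-capped tubes standing in it up to 106 mm high, loose. Origin: centre of its underside.
- tip_box: box of pipette tips, blue base and clear lid, 85 x 120 mm, 75 mm high, loose. Origin: centre of its underside.

How it is judged:
By the outcome, as a careful person would: the job done as asked, in the order asked, and still so for the second after the job is handed in, with the robot touching nothing.
It also fails if it takes over 48 s, if anything falls off the work surface, if the arm or the gripper's body presses on something with over 40 N, if the wrist force passes 120 N, or if a joint passes its speed limit or range.

## Robot

A 7-joint arm with a two-finger parallel gripper is mounted at the origin on the work surface. World frame = base frame: x ahead of the robot, y to its left, z up, the work surface at z = 0. Lengths are in m, angles in rad, forces in N, time in s.
With the tool pointing down it reaches from about 0.425 to 0.875 m from the base axis. Payload 4.7 kg.
Tool frame: the origin (TCP) lies midway between the tips of the shut fingers; the grasp point (between the pads) lies 19 mm behind it; z points along the fingers, y is the direction in which the jaws open and shut (so a half turn about z gives the same grasp; the last joint's range is limited). The gripper opens to 85 mm and grips with 20 to 120 N. Pads are 22 mm wide; open, the fingers measure 114 mm over their backs; the gripper's body (76 mm by 85 mm) begins 54 mm behind the grasp point. The pads swing forward as they close: fully open they stand 13 mm farther back than shut.
Start: joints at [0.014, 0.321, -0.07, 1.45, 0.023, 1.371, -0.057], TCP at [0.65, -0, 0.231] pointing down, gripper open.
Joint ranges: [-2.86, 2.86], [-0.3, 2.09], [-1.38, 1.24], [0.06, 2.45], [-1.56, 4.7], [0.09, 2.05], [-2.69, 2.69]. Speed limits (rad/s): [2.57, 2.57, 3.14, 3.14, 3.14, 3.14, 3.14].

## Interface

Orientations are given as [roll, pitch, yaw] about the fixed x, y, z axes, in that order (R = Rz(yaw) Ry(pitch) Rx(roll)).
In Python, from plant import * gives the robot as it stands. The module is installed in compiled form; this text tells all that it offers.
- The arm moves only by the tool step_arm, never from a script. Its argument "deltas" is a list of rows, each a list of 4 numbers: the shift along the tool's x, y, z in mm, then the turn about the tool's z in degrees. A call has 1 to 20 rows; each row is the pose to reach, as a shift and turn from the pose commanded when the call began, along the tool's axes at that moment; what a row does not reach only later rows make up. A row lasts 1/12 s, in which the tool goes at most 41.7 mm and 7.16 degrees, less where a joint would pass 70% of its speed; a pose out of reach is approached as far as the arm can. A call with a gripper value outside its range is refused whole. "gripper" is the closure, from 0 (fully open) to 1 (shut), set as the call begins (left out, the last holds). The fingers move at their own pace and stop on an object; the grip force is fixed at half the most. Time passes only in rows, so rows that repeat a pose let the fingers close. It gives the time, the measured TCP pose, the force and the opening at its end, in the units of the state.
- sense(): the state, without advancing time (a new reading comes with each control period).
- capture(name): name is "scene" or "side" or "wrist"; returns a dict with "image" (384x512x3 uint8, blue, green, red), "vfov" (degrees; the focal length in pixels is half the picture's height over the tangent of half this angle, whatever the lens; pixels are square), "cx", "cy" (the principal point, pixels), "rvec" (rotation vector, rad) and "tvec" (3), from world to camera coordinates, as OpenCV has them. Camera axes: x right, y down, z forward; pixel columns grow to the right and rows downward; lengths in m; the calibration is good to about 2 mm. A picture is of the moment at which its call begins. There is no depth.
- finish_job(): hands the job in, once; it reports no verdict.
Trained networks look in the newest picture that a camera, given by its name, has taken for a name from the list of things; names that differ only in an ending like _2 or _b are one class to them, and where a whole thing is asked for, a point or a joint stands for the part that bears it (a point fixed in the world has none). Each returns a list of dicts, best first, with "p" (0 to 1); they miss things now and then, are a little off and sometimes report something else, mostly with a low value. They report only what shows in the picture. A call takes as long as a camera call.
- boxes_of(query, camera): "extent" ([centre column, centre row, width, height] in pixels, round what is visible of it).
- mark_of(query, camera): "location" ([column, row] in pixels: a listed point, or the origin of a listed thing).
The state is a dict: "t": time; "joint_positions": joint angles; "qd": joint speeds; "effort": joint torques, N m; "ee_pos": TCP position; "ee_rot": TCP orientation; "wrist_force": force on the tool from outside, world axes, zero at the start; "ft_torque": the same for the moment, N m; "width": finger opening in m.
Only numpy, scipy, OpenCV 4.12 (cv2) and the standard library are available. Lean on these libraries where they do the work, as an engineer would, in place of code of your own. Each camera call takes 0.05 s, during which the arm holds its last target. There are 200 camera calls.

## Working session

There is one attempt and no reset: what is moved stays moved. The work goes in short steps, Python scripts to look and compute and a tool call to move; the robot and the scene stay as the last step left them, time stands still between calls to the robot, and variables do not carry over. Pictures are saved under pics/ and viewed, about 8 in all and at most 12, crops included, and the job is handed in when it is done.

Besides the shell and the picture viewer there is one more tool, called after "Call:" by a JSON object that holds its "fn" and its "kwargs". step_arm: Moves the arm, as the interface text tells. Its arguments: {"type":"object","properties":{"deltas":{"type":"array","items":{"type":"array","items":{"type":"number"}}},"gripper":{"type":"number"}},"required":["deltas"]}

```bash
mkdir -p pics; cat > h.py <<'E'
from plant import *
import numpy as np, cv2
def cam(n):
    c=capture(n); f=c["image"].shape[0]/2/np.tan(np.radians(c["vfov"])/2)
    K=np.array([[f,0,c["cx"]],[0,f,c["cy"]],[0,0,1.]]); R=cv2.Rodrigues(np.array(c["rvec"]))[0]
    return c["image"],K,R,np.array(c["tvec"]).reshape(3)
def onz(px,z,K,R,t):
    d=R.T@np.linalg.inv(K)@np.array([px[0],px[1],1.]); o=-R.T@t
    return o+d*(z-o[2])/d[2]
E
python3 - <<'E'
from h import *
ims=[]
Z={'toe':.014,'cradle':.25,'carousel':.25,'stand':0,'pipette_red':.25,'pipette_yellow':.25,'pipette_blue':.25,'pipette_green':.25,'tray':0,'tube_rack':0,'tip_box':0}
for n in("scene","side"):
    im,K,R,t=cam(n); cv2.imwrite(f"pics/{n}0.png",im)
    print(n,"cam",(-R.T@t).round(3))
    for q,z in Z.items():
        for m in mark_of(q,n)[:2]: print(q,round(m["p"],2),np.round(m["location"]),onz(m["location"],z,K,R,t).round(3))
print(sense())
E
```

```text
scene cam [1.127 0.744 1.352]
toe 0.62 [297. 205.] [0.439 0.029 0.014]
cradle 0.56 [237. 189.] [0.664 0.007 0.25 ]
carousel 0.69 [267. 186.] [0.586 0.049 0.25 ]
carousel 0.25 [300. 197.] [0.534 0.139 0.25 ]
stand 0.84 [268. 231.] [0.576 0.047 0.   ]
pipette_red 0.67 [262. 210.] [0.648 0.11  0.25 ]
pipette_yellow 0.67 [302. 198.] [0.533 0.147 0.25 ]
pipette_blue 0.67 [295. 165.] [0.47  0.036 0.25 ]
pipette_green 0.64 [257. 158.] [ 0.545 -0.054  0.25 ]
tray 0.59 [195. 145.] [ 0.563 -0.434  0.   ]
tray 0.29 [238. 185.] [ 0.545 -0.171  0.   ]
tube_rack 0.58 [314. 337.] [0.691 0.417 0.   ]
tip_box 0.86 [355. 296.] [ 0.508  0.395 -0.   ]
side cam [ 0.163 -0.98   0.955]
toe 0.71 [210. 241.] [ 0.427 -0.008  0.014]
toe 0.59 [198. 168.] [0.511 0.355 0.014]
cradle 0.81 [285. 154.] [ 0.657 -0.012  0.25 ]
carousel 0.7 [285. 154.] [ 0.657 -0.015  0.25 ]
carousel 0.63 [247. 148.] [0.577 0.059 0.25 ]
stand 0.94 [250. 223.] [0.567 0.032 0.   ]
pipette_red 0.57 [262. 131.] [0.65  0.125 0.25 ]
pipette_red 0.44 [198. 164.] [0.429 0.036 0.25 ]
pipette_yellow 0.79 [220. 136.] [0.529 0.152 0.25 ]
pipette_y
[... 349 characters left out ...]
oint_positions': array([ 0.01411248,  0.32097411, -0.07012004,  1.45050779,  0.02257847,
        1.37077231, -0.05692986]), 'qd': array([ 6.61555480e-04,  5.55949923e-05, -1.81664651e-04,  2.35603757e-04,
       -5.56609985e-04, -9.38319532e-04,  6.78368730e-04]), 'effort': array([ 5.92899705e-04, -4.93404222e+01, -3.81576587e-01, -3.14579844e+01,
        1.31769691e-02,  1.47384428e-03,  3.82249198e-06]), 'ee_pos': array([ 6.50025135e-01, -1.22418056e-05,  2.31361589e-01]), 'ee_rot': array([3.14146772e+00, 1.57729818e-05, 1.57078791e+00]), 'wrist_force': array([-0.25187654, -0.28777499, -0.59293983]), 'ft_torque': array([ 0.0209637 , -0.0196409 ,  0.00680666]), 'width': 0.08555651807465262}
```

View pics/scene0.png

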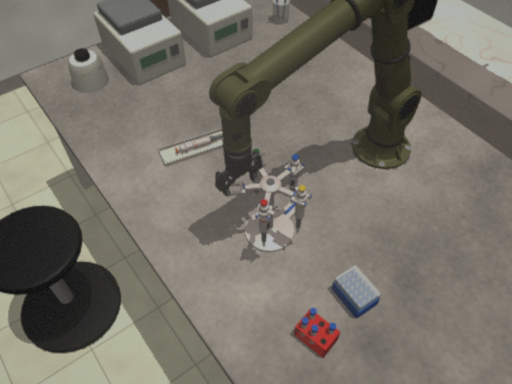

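View pics/side0.png

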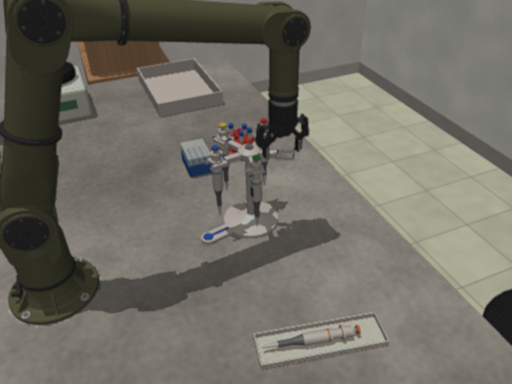

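The scene image shows the stand near (268,200), with the gripper right at the empty arm near (237,189). The side image shows the toe pad at (210,238) and the empty cradle at about (287,154). Next I'll fit the geometry and look through the wrist camera.

```bash
cat >> h.py <<'E'
from scipy.optimize import least_squares
PH={'cradle':0,'pipette_red':72,'pipette_yellow':144,'pipette_blue':216,'pipette_green':288}
def fit(cams=("scene","side"),x0=(.58,.05,-30,193),save=None,verbose=True):
    obs=[]
    for n in cams:
        im,K,R,t=cam(n)
        if save: cv2.imwrite(f"pics/{n}{save}.png",im)
        for q in list(PH)+['toe','stand','carousel']:
            for m in mark_of(q,n)[:2]:
                if m["p"]>.3: obs.append((n,q,np.array(m["location"]),K,R,t))
    def P(v,q):
        if q in PH: a,r,z=np.radians(v[2]+PH[q]),.1,.25
        elif q=='toe': a,r,z=np.radians(v[3]),.15,.014
        else: a,r,z=0,0,(.25 if q=='carousel' else 0)
        return np.array([v[0]+r*np.cos(a),v[1]+r*np.sin(a),z])
    def res(v):
        o=[]
        for n,q,l,K,R,t in obs:
            c=K@(R@P(v,q)+t); o+=list(c[:2]/c[2]-l)
        return np.array(o)
    s=least_squares(res,x0,loss='cauchy',f_scale=1.5,x_scale=[.01,.01,5,5])
    r=res(s.x).reshape(-1,2)
    if verbose:
        for o,e in zip(obs,r): print(o[0],o[1],o[2].round(1),e.round(1))
    print("axis,empty,toe:",s.x.round(4))
    return s.x
E
python3 - <<'E'
from h import *
fit(save="1")
im,K,R,t=cam("wrist"); cv2.imwrite("pics/wrist1.png",im); print((-R.T@t).round(3))
for q in list(PH)+['toe','carousel']:
    for m in mark_of(q,"wrist")[:2]: print(q,round(m["p"],2),np.round(m["location"]),onz(m["location"],.014 if q=='toe' else .25,K,R,t).round(3))
E
```

```text
scene cradle [233.8 184.4] [1.3 1. ]
scene pipette_red [260.1 212.4] [ 0.6 -1.7]
scene pipette_yellow [300.6 199.2] [-1.6 -0.8]
scene pipette_blue [296.7 168.8] [-2.  -1.5]
scene pipette_blue [263.4 214.5] [ 31.3 -47.2]
scene pipette_green [254.4 158.6] [2.5 1.3]
scene toe [295.  202.6] [-1.2 -3.2]
scene toe [254.5 158.7] [39.3 40.7]
scene stand [269.5 229.7] [-1.2  1.1]
scene carousel [268.2 183.9] [ 1.1 -0.1]
side pipette_red [261.7 130.1] [3.6 2.9]
side pipette_yellow [218.5 135.9] [6.1 0.4]
side pipette_blue [214.  159.5] [ 0.7 -0.6]
side pipette_green [254.4 169.7] [-0.7  0.7]
side toe [213.  238.5] [-3.1 -0.8]
side stand [250.5 220.3] [-0.1 -1.2]
side carousel [248.6 152.3] [ 0.1 -2.6]
axis,empty,toe: [ 5.763000e-01  4.790000e-02 -3.321740e+01  1.965816e+02]
[0.649 0.066 0.375]
pipette_green 0.58 [ 64. 351.] [ 0.55  -0.053  0.25 ]
carousel 0.84 [ 71. 156.] [0.57  0.047 0.25 ]
```

View pics/wrist1.png

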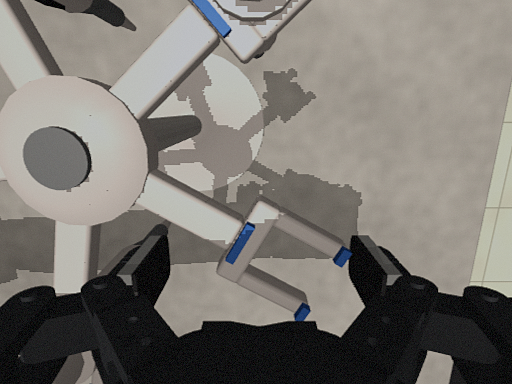

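The wrist view shows the hub at (68,155). The empty cradle lies between the open fingers, with prong tips at (342,257) and (302,312). I'll go straight up first, then shut the fingers and look from above.

Call:
{"fn": "step_arm", "kwargs": {"deltas": [[0,0,-15,0],[0,0,-40,0],[0,0,-70,0],[0,0,-100,0],[0,-20,-130,0],[0,-50,-150,0],[0,-80,-150,0],[0,-100,-150,0],[0,-100,-150,0],[0,-100,-150,0]]}}

```text
t: 3.33
ee_pos: [0.5496, -0.0, 0.3824]
ee_rot: [3.139, 0.0, 1.571]
wrist_force: [1.0, -0.6, -0.7]
width: 0.0854
```

Call:
{"fn": "step_arm", "kwargs": {"deltas": [[0,0,0,0],[0,0,0,0],[0,0,0,0],[0,0,0,0],[0,0,0,0],[0,0,0,0]], "gripper": 1}}

```text
t: 3.83
ee_pos: [0.5503, -0.0, 0.381]
ee_rot: [-3.141, 0.0, 1.571]
wrist_force: [-0.1, 0.1, 0.4]
width: 0.0122
```

```bash
python3 - <<'E'
from h import *
im,K,R,t=cam("wrist"); cv2.imwrite("pics/wrist2.png",im); print((-R.T@t).round(3))
np.savez("w2.npz",K=K,R=R,t=t)
for q in list(PH)+['toe','carousel']:
    for m in mark_of(q,"wrist")[:2]: print(q,round(m["p"],2),np.round(m["location"]),onz(m["location"],.014 if q=='toe' else .25,K,R,t).round(3))
s=sense();print(s['t'],s['ee_pos'],s['width'])
E
```

```text
[0.549 0.066 0.524]
cradle 0.81 [374. 184.] [ 0.658 -0.004  0.25 ]
pipette_yellow 0.91 [237.  13.] [0.532 0.141 0.25 ]
pipette_blue 0.75 [175. 142.] [0.473 0.036 0.25 ]
pipette_green 0.75 [262. 231.] [ 0.552 -0.052  0.25 ]
carousel 0.94 [282. 128.] [0.57  0.048 0.25 ]
4.2333 [ 5.50008933e-01 -6.55383598e-05  3.81395641e-01] -0.00019569965079546713
```

View pics/wrist2.png

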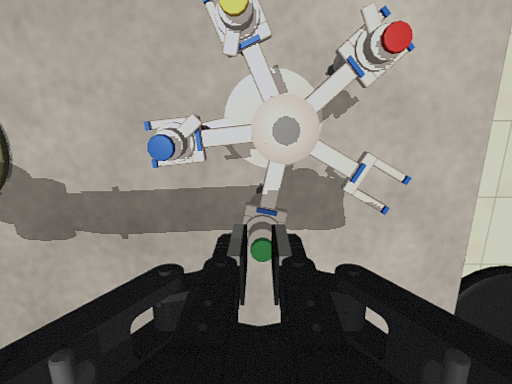

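The wrist view from above shows the hub at (286,130), the empty cradle at (374,184) with prong tips at (407,180) and (385,210), and blue at (165,147). The toe is hidden under the blue arm. This gives an axis of about (0.5725, 0.047), with the empty arm at about -31° and the toe at about 197°. I'll push clockwise with shut fingers on the empty cradle's side facing red. First I'll turn the tool and go above the start point.

Call:
{"fn": "step_arm", "kwargs": {"deltas": [[2,7,0,-7],[4,14,0,-14],[6,21,0,-21],[8,28,0,-28],[10,35,0,-35],[12,42,0,-42],[14,49,0,-49],[16,56,0,-56],[18,63,0,-63],[20,70,0,-70],[22,77,0,-77],[24,84,0,-84],[26,91,0,-91],[28,98,0,-98],[30,105,0,-105],[32,112,0,-112],[34,120,0,-119],[36,128,0,-126],[37,136,0,-133],[37,136,0,-140]]}}

```text
t: 5.9
ee_pos: [0.687, 0.0372, 0.3803]
ee_rot: [3.141, -0.0, -2.263]
wrist_force: [0.7, 0.0, -0.1]
width: -0.0001
```

```bash
python3 - <<'E'
from h import *
s=sense();print(s['t'],s['ee_pos'],s['ee_rot'],s['joint_positions'].round(2))
E
```

```text
5.9 [0.68699365 0.03716706 0.38033336] [ 3.14097249e+00 -1.55846892e-04 -2.26276146e+00] [ 0.11  0.41 -0.31  1.06  0.12  1.69  2.28]
```

Call:
{"fn": "step_arm", "kwargs": {"deltas": [[0,0,25,0],[0,0,55,0],[0,0,85,0],[0,0,110,0],[0,0,128,0],[0,0,138,0],[0,0,141,0],[0,0,141,0],[0,0,141,0]]}}

```text
t: 6.65
ee_pos: [0.6867, 0.0371, 0.2419]
ee_rot: [-3.14, 0.002, -2.269]
wrist_force: [-0.1, -0.6, 1.6]
width: 0.0003
```

```bash
cat > path.py <<'E'
from h import *
import sys
# rows for arm angle list; args: a0 a1 n d rot_end(yaw deg) cx cy
def rows(A,D,Y,c,r=.102):
    s=sense(); p=s['ee_pos']; y0=s['ee_rot'][2]
    X=np.array([np.cos(y0),np.sin(y0)]); Yv=np.array([np.sin(y0),-np.cos(y0)])
    out=[]
    for a,d,y in zip(np.radians(A),D,Y):
        q=np.array(c)+r*np.array([np.cos(a),np.sin(a)])+d*np.array([-np.sin(a),np.cos(a)])-p[:2]
        dy=(np.degrees(y0)-y+180)%360-180
        out.append([round(1000*float(q@X)),round(1000*float(q@Yv)),0,round(float(dy))])
    return out
E
python3 - <<'E'
from path import *
im,K,R,t=cam("wrist"); cv2.imwrite("pics/wrist3.png",im)
s=sense();print(s['t'],s['ee_pos'],s['ee_rot'],s['wrist_force'])
c=(.5725,.047)
# 10 rows approach d .05->.034, then sweep
A=[-31]*5+list(np.linspace(-33,-75,15)); D=[.047,.044,.041,.038,.036]+[.034]*15
Y=[230]*5+list(np.linspace(229,195,15))
print(rows(A,D,Y,c))
E
```

```text
6.7 [0.68691132 0.03713464 0.24225241] [-3.13946296e+00  2.08583653e-03 -2.26896581e+00] [ 0.02718539 -0.06003215 -0.23817165]
[[4, 1, 0, 0], [7, 0, 0, 0], [10, 0, 0, 0], [12, -1, 0, 0], [14, -1, 0, 0], [20, -3, 0, 1], [25, -5, 0, 3], [30, -7, 0, 6], [36, -9, 0, 8], [41, -11, 0, 11], [47, -12, 0, 13], [52, -13, 0, 16], [58, -13, 0, 18], [63, -14, 0, 20], [69, -13, 0, 23], [75, -13, 0, 25], [80, -13, 0, 28], [86, -12, 0, 30], [91, -11, 0, 33], [97, -9, 0, 35]]
```

View pics/wrist3.png

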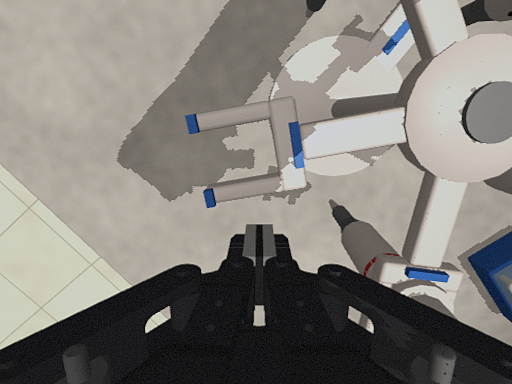

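The finger tip at (258,235) stands just beside the empty cradle's near prong, which spans (210,195) to (300,180). Red is clear to the right. I'll lower 3 mm and push gently.

Call:
{"fn": "step_arm", "kwargs": {"deltas": [[4,1,3,0],[7,0,3,0],[10,0,3,0],[12,-1,3,0],[14,-1,3,0],[20,-3,3,1],[25,-5,3,3],[30,-7,3,6],[36,-9,3,8],[41,-11,3,11],[47,-12,3,13],[52,-13,3,16],[58,-13,3,18],[63,-14,3,20],[69,-13,3,23],[75,-13,3,25],[80,-13,3,28],[85,-12,3,30],[88,-11,3,32],[90,-11,3,33]]}}

```text
t: 8.37
ee_pos: [0.6362, -0.0398, 0.2375]
ee_rot: [-3.141, 0.0, -2.847]
wrist_force: [-0.5, 0.8, -1.1]
width: -0.0002
```

```bash
python3 - <<'E'
from path import *
im,K,R,t=cam("wrist"); cv2.imwrite("pics/wrist4.png",im)
for q in list(PH)+['toe','carousel']:
    for m in mark_of(q,"wrist")[:1]: print(q,round(m["p"],2),np.round(m["location"]),onz(m["location"],.014 if q=='toe' else .25,K,R,t).round(3))
s=sense();print(s['t'],s['ee_pos'],np.degrees(s['ee_rot']),s['wrist_force'],s['joint_positions'].round(2))
v=fit(x0=(.5725,.047,-72,197),save="4",verbose=True)
c=(.5725,.047)
A=list(np.linspace(-73,-130,20)); D=[.034]*20
Y=list(np.linspace(196,140,20))
print(rows(A,D,Y,c))
E
```

```text
carousel 0.72 [486. 182.] [0.573 0.047 0.25 ]
8.7667 [ 0.63660295 -0.03898607  0.23723042] [ 1.79999954e+02 -1.04875285e-02 -1.62976089e+02] [-0.6787722  -0.29209647  0.34848196] [ 0.19  0.3  -0.21  1.47  0.06  1.38  1.84]
scene cradle [241.2 168.6] [0.2 0.4]
scene cradle [203.2 145.1] [38.2 23.9]
scene pipette_red [243.2 200.7] [-1.2 -0.3]
scene pipette_yellow [281.  210.5] [ 1.1 -1. ]
scene pipette_blue [303.7 186.2] [-0.3 -3.8]
scene pipette_green [280.4 158.7] [-2.5  0.1]
scene pipette_green [202.7 146.9] [75.2 11.9]
scene toe [295.8 201. ] [-0.9 -1.3]
scene toe [199.9 144.4] [95.  55.3]
scene stand [268.6 229.7] [-0.2  0.8]
scene stand [203.  146.8] [65.4 83.7]
scene carousel [268.7 183. ] [0.7 0.4]
side cradle [278.1 164.6] [-4.   0.3]
side pipette_yellow [244.4 133.7] [ 0.4 -2.3]
side pipette_blue [211.3 145.8] [1.7 0.7]
side pipette_green [230.3 167.4] [-1.2  0.9]
side toe [210.2 237.9] [-1.4 -0.7]
side stand [316.5 342.8] [ -66.4 -123.4]
side stand [250.3 222.2] [-0.2 -2.8]
side carousel [248.  150.5] [ 0.4 -0.6]
side carousel [211.3 237.6] [ 37.1 -87.7]
axis,empty,toe: [ 5.753000e-01  4.710000e-02 -7.053900e+01  1.949967e+02]
[[2, -1, 0, 1], [8, -3, 0, 4], [13, -4, 0, 7], [18, -5, 0, 10], [24, -6, 0, 13], [30, -6, 0, 16], [35, -7, 0, 19], [41, -6, 0, 22], [47, -6, 0, 25], [52, -5, 0, 28], [58, -4, 0, 30], [63, -3, 0, 33], [69, -1, 0, 36], [74, 0, 0, 39], [79, 2, 0, 42], [84, 5, 0, 45], [89, 7, 0, 48], [94, 10, 0, 51], [99, 14, 0, 54], [103, 17, 0, 57]]
```

View pics/wrist4.png

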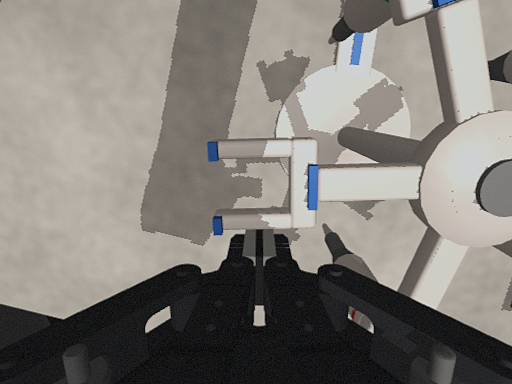

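The push works. The near prong at (255,222) rests against the finger, the arm lies square to the tool, and the blue toe stripe appears at (357,50). The empty arm is now at about -71°, so I'll continue.

Call:
{"fn": "step_arm", "kwargs": {"deltas": [[3,-1,0,1],[8,-3,0,4],[13,-4,0,7],[18,-5,0,10],[24,-6,0,13],[30,-6,0,16],[35,-7,0,19],[41,-6,0,22],[47,-6,0,25],[52,-5,0,28],[58,-4,0,30],[63,-3,0,33],[69,-1,0,36],[74,0,0,39],[79,2,0,42],[84,5,0,45],[88,7,0,47],[92,9,0,49],[94,11,0,51],[95,11,0,52]]}}

```text
t: 11.33
ee_pos: [0.5423, -0.0565, 0.2377]
ee_rot: [3.141, 0.001, 2.529]
wrist_force: [0.4, -0.1, -0.0]
width: 0.0
```

```bash
python3 - <<'E'
from path import *
im,K,R,t=cam("wrist"); cv2.imwrite("pics/wrist5.png",im); np.savez("w5.npz",im=im,K=K,R=R,t=t)
for q in list(PH)+['toe','carousel']:
    for m in mark_of(q,"wrist")[:1]: print(q,round(m["p"],2),np.round(m["location"]),onz(m["location"],.014 if q=='toe' else .25,K,R,t).round(3))
s=sense();print(s['t'],s['ee_pos'],np.degrees(s['ee_rot']),s['wrist_force'],s['joint_positions'].round(2))
v=fit(x0=(.5725,.047,-125,197),save="5",verbose=True)
c=(.5725,.047)
A=list(np.linspace(-126,-153,12)); D=[.033]*12
Y=list(np.linspace(144,117,12))
print(rows(A,D,Y,c))
E
```

```text
toe 0.79 [257.  43.] [0.428 0.02  0.014]
carousel 0.87 [485. 182.] [0.572 0.046 0.25 ]
11.7333 [ 0.54254325 -0.05625788  0.23721776] [-1.79996492e+02 -1.32281461e-02  1.45015852e+02] [ 0.86682175  0.63311615 -0.53351169] [ 0.17  0.1  -0.12  1.7   0.01  1.34  1.  ]
scene cradle [267.8 158.8] [-0.4 -0.4]
scene pipette_red [236.2 177.1] [0.6 0.1]
scene pipette_yellow [251.1 207.5] [-0.3 -0.3]
scene pipette_blue [269.6 231.4] [ 22.8 -26.2]
scene pipette_green [301.6 174.2] [-0.7  0.1]
scene pipette_green [267.7 231.2] [ 33.2 -56.9]
scene toe [296.2 200.2] [-1.4 -0.3]
scene toe [265.7 157.8] [29.1 42.1]
scene stand [268.1 228.2] [0.5 2.7]
scene carousel [268.8 185. ] [ 0.9 -1.1]
side cradle [237.3 145. ] [ 3.7 25.3]
side cradle [241.  173.6] [-0.  -3.3]
side pipette_red [281.5 158.3] [-0.2  0.5]
side pipette_blue [231.  132.6] [2.5 0.3]
side pipette_green [211.8 152.4] [-0.1  0.2]
side toe [211.  237.3] [-2.  -0.3]
side stand [247.9 221.3] [ 2.1 -2.3]
side carousel [250.2 150.7] [-1.9 -1.1]
axis,empty,toe: [ 5.756000e-01  4.890000e-02 -1.234190e+02  1.955245e+02]
[[3, -1, 0, 1], [8, -2, 0, 3], [12, -3, 0, 6], [17, -4, 0, 8], [21, -5, 0, 11], [26, -5, 0, 13], [31, -5, 0, 16], [35, -5, 0, 18], [40, -5, 0, 21], [44, -5, 0, 23], [49, -4, 0, 26], [53, -4, 0, 28]]
```

View pics/wrist5.png

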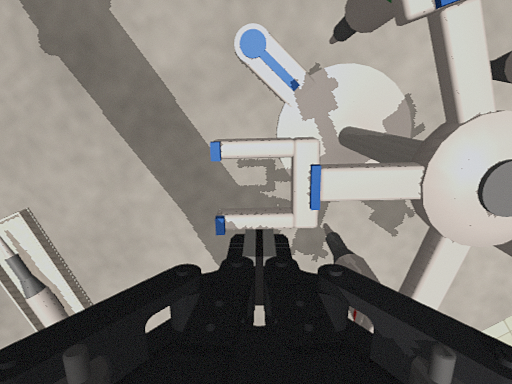

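The toe pad is clearly visible at (252,43), with its stripe running to (297,88). The empty arm is at about -125°. I'll measure the toe bearing from blue pixels in this view.

```bash
python3 - <<'E'
from h import *
d=np.load("w5.npz"); im,K,R,t=d["im"],d["K"],d["R"],d["t"]
h=cv2.cvtColor(im,cv2.COLOR_BGR2HSV)
m=cv2.inRange(h,(95,90,60),(130,255,255)); n,l,st,ce=cv2.connectedComponentsWithStats(m)
for i in range(1,n):
    if st[i,4]<40: continue
    print(st[i],ce[i].round(1))
    if st[i,0]<260 and st[i,1]<60:
        ys,xs=np.where(l==i)
        W=np.array([onz((x,y),.014,K,R,t)[:2] for x,y in zip(xs,ys)])
        # pad = pixels within component's circle part: use distance transform max
        dt=cv2.distanceTransform((l==i).astype(np.uint8),cv2.DIST_L2,5); py,px=np.unravel_index(dt.argmax(),dt.shape)
        p=onz((px,py),.014,K,R,t)[:2]; print("pad",px,py,p,dt.max())
        S=W[np.linalg.norm(W-p,axis=1)>.02]; c=S.mean(0); print("stripe c",c,len(S))
        v=c-p; print("stripe bearing",np.degrees(np.arctan2(-v[1],-v[0]))%360)
        for ax in((.5725,.0465),(.5755,.048)):
            q=p-ax; print(ax,"pad bearing",np.degrees(np.arctan2(q[1],q[0]))%360,np.hypot(*q))
    if 280<ce[i][0]<340: print("lip",onz(ce[i],.254,K,R,t))
# arm direction from prong tips in wrist view
for px in((216,151),(221,225),(485,182)): print(px,onz(px,.25,K,R,t))
# side and scene pads
for n_ in("scene","side"):
    im,K,R,t=cam(n_); h=cv2.cvtColor(im,cv2.COLOR_BGR2HSV); m=cv2.inRange(h,(95,90,60),(130,255,255)); n,l,st,ce=cv2.connectedComponentsWithStats(m)
    for i in range(1,n):
        p=onz(ce[i],.014,K,R,t)
        if st[i,4]>5 and abs(p[0]-.45)<.06 and abs(p[1])<.08: print(n_,st[i],ce[i].round(1),p.round(4))
E
```

```text
[435   0  25   9 112] [443.6   2.5]
[ 240   29   59   62 1027] [263.7  54.6]
pad 252 43 [0.4252369  0.01502562] 12.7876
stripe c [0.46847622 0.02424311] 396
stripe bearing 192.03383294590733
(0.5725, 0.0465) pad bearing 192.06425057558198 0.15058902967466312
(0.5755, 0.048) pad bearing 192.37704492945448 0.153838576330086
[210 142  11  19 194] [215.  151.1]
[310 165  11  45 434] [315.1 187. ]
lip [ 0.5286253  -0.01799487  0.254     ]
[215 216  10  19 172] [219.8 225.1]
(216, 151) [ 0.49110976 -0.04475927  0.25      ]
(221, 225) [ 0.52014483 -0.06393058  0.25      ]
(485, 182) [0.57203364 0.04594018 0.25      ]
scene [291 194   7   6  32] [293.5 196.1] [ 0.4242 -0.0067  0.014 ]
side [204 228  23  12  76] [212.  234.3] [0.4427 0.0164 0.014 ]
```

```bash
python3 - <<'E'
from path import *
A=list(np.linspace(-125,-161,16))+[-162.5,-163.5,-164.3,-165]; A=np.array(A)
print(rows(A,[.032]*20,A+270,(.5725,.0465)))
E
```

```text
[[2, -1, 0, 0], [7, -2, 0, 2], [11, -3, 0, 5], [15, -4, 0, 7], [20, -5, 0, 10], [24, -5, 0, 12], [29, -5, 0, 14], [33, -6, 0, 17], [38, -5, 0, 19], [42, -5, 0, 22], [47, -5, 0, 24], [51, -4, 0, 26], [56, -3, 0, 29], [60, -2, 0, 31], [64, -1, 0, 34], [68, 0, 0, 36], [71, 1, 0, 38], [73, 2, 0, 39], [74, 2, 0, 39], [75, 3, 0, 40]]
```

Call:
{"fn": "step_arm", "kwargs": {"deltas": [[2,-1,0,0],[7,-2,0,2],[11,-3,0,5],[15,-4,0,7],[20,-5,0,10],[24,-5,0,12],[29,-5,0,14],[33,-6,0,17],[38,-5,0,19],[42,-5,0,22],[47,-5,0,24],[51,-4,0,26],[56,-3,0,29],[60,-2,0,31],[64,-1,0,34],[68,0,0,36],[71,1,0,38],[73,2,0,39],[74,2,0,39],[75,3,0,40]]}}

```text
t: 14.4
ee_pos: [0.4826, -0.0113, 0.2374]
ee_rot: [-3.141, 0.001, 1.832]
wrist_force: [-1.0, -1.4, 0.1]
width: 0.0001
```

```bash
cat > m.py <<'E'
from path import *
def tips(tag,z=.252):
    im,K,R,t=cam("wrist"); cv2.imwrite(f"pics/wrist{tag}.png",im)
    h=cv2.cvtColor(im,cv2.COLOR_BGR2HSV); m=cv2.inRange(h,(95,90,60),(130,255,255)); n,l,st,ce=cv2.connectedComponentsWithStats(m)
    for i in range(1,n):
        if st[i,4]<40: continue
        p=onz(ce[i],z,K,R,t)[:2]; g=onz(ce[i],.014,K,R,t)[:2]; f=lambda p:(np.degrees(np.arctan2(p[1]-.0465,p[0]-.5725))%360).round(2)
        print(st[i],ce[i].round(1),p.round(4),"r",np.hypot(*(p-[.5725,.0465])).round(4),"ang top",f(p),"ang toe-height",f(g))
E
python3 - <<'E'
from m import *
tips("6")
s=sense();print(s['t'],s['ee_pos'],np.degrees(s['ee_rot']),s['wrist_force'],s['joint_positions'].round(2))
fit(x0=(.5725,.0465,-165,192),verbose=False)
A=np.array([-165.5,-166,-166.5,-167,-167.5,-168]); print(rows(A,[.032]*6,A+270,(.5725,.0465)))
E
```

```text
[436   0  30  10 158] [446.7   3. ] [0.5237 0.1081] r 0.0786 ang top 128.4 ang toe-height 69.79
[208 118  70  22 793] [235.9 130.2] [0.4575 0.041 ] r 0.1152 ang top 182.73 ang toe-height 191.68
[210 141  11  20 190] [214.7 150.9] [0.4507 0.0301] r 0.1229 ang top 187.66 ang toe-height 201.34
[310 166  11  45 434] [314.5 187.7] [0.4973 0.0256] r 0.078 ang top 195.55 ang toe-height 258.32
[214 216  10  19 182] [218.6 225.1] [ 0.46   -0.0029] r 0.1228 ang top 203.7 ang toe-height 231.44
14.45 [ 0.48260726 -0.01082737  0.23734315] [-1.79984966e+02  1.14663392e-02  1.04911283e+02] [-0.8616849  -1.55848488  0.95139809] [ 0.13 -0.03 -0.16  1.84 -0.    1.34  0.23]
axis,empty,toe: [ 5.749000e-01  4.740000e-02 -1.641322e+02  1.902619e+02]
[[1, -1, 0, 1], [2, -1, 0, 1], [3, -1, 0, 2], [4, -2, 0, 2], [5, -2, 0, 3], [6, -2, 0, 3]]
```

View pics/wrist6.png

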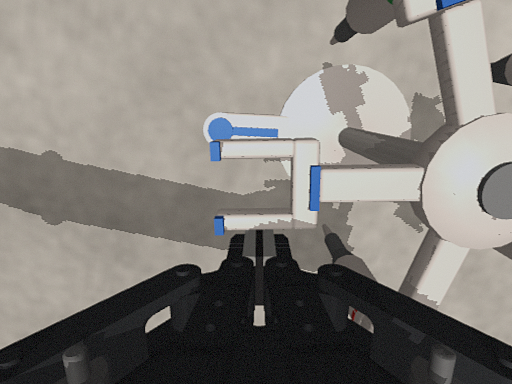

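The pad is at (220,129) and the stripe points right. The prongs at (215,151) and (219,225) put the arm at 195.6°, against 192.0° for the toe. That leaves about 3.6°, a 6.5 mm push, which I'll do slowly and then measure again.

Call:
{"fn": "step_arm", "kwargs": {"deltas": [[1,0,0,0.5],[2,-0.5,0,1],[3,-1,0,1.5],[4,-1.5,0,2],[5,-2,0,2.5],[5.5,-2,0,3],[6,-2,0,3.5],[6,-2,0,3.5],[6,-2,0,3.5]]}}

```text
t: 16.1
ee_pos: [0.4792, -0.0055, 0.2374]
ee_rot: [-3.141, -0.0, 1.772]
wrist_force: [-0.4, -0.3, 1.4]
width: 0.0002
```

```bash
python3 - <<'E'
from m import *
tips("7"); fit(x0=(.5725,.0465,-168,192),verbose=False); s=sense();print(s['t'],s['ee_pos'],np.degrees(s['ee_rot']),s['wrist_force'])
E
```

```text
[436   0  31  11 169] [447.1   3.1] [0.5277 0.1111] r 0.0786 ang top 124.77 ang toe-height 66.21
[209 126  69  35 666] [228.5 139.1] [0.4549 0.0438] r 0.1177 ang top 181.3 ang toe-height 192.67
[309 166  12  45 433] [314.5 187.7] [0.4961 0.0303] r 0.0781 ang top 191.95 ang toe-height 254.65
[214 216  10  19 182] [218.5 225.3] [0.4571 0.0041] r 0.1229 ang top 200.17 ang toe-height 227.88
axis,empty,toe: [ 5.747000e-01  4.780000e-02 -1.670045e+02  1.958776e+02]
17.05 [ 0.47933158 -0.00546198  0.23730203] [ 1.79995890e+02 -3.10854839e-03  1.01504928e+02] [ 0.22675927  0.26526953 -0.41894781]
```

The arm now reads 192.0–192.1°, against the toe at 192.0°. I'll back off, rise and verify from a higher viewpoint.

Call:
{"fn": "step_arm", "kwargs": {"deltas": [[-2,0,0,0],[-6,0,0,0],[-14,0,0,0],[-22,0,0,0],[-28,0,0,0],[-30,0,-10,0],[-30,0,-30,0],[-30,0,-60,0],[-30,0,-90,0],[-30,0,-120,0],[-30,0,-150,0],[-30,0,-150,0],[-30,0,-150,0],[-30,0,-150,0]]}}

```text
t: 18.22
ee_pos: [0.4852, -0.0351, 0.3874]
ee_rot: [3.141, 0.0, 1.771]
wrist_force: [-0.6, 0.3, -0.1]
width: 0.0003
```

```bash
python3 - <<'E'
from m import *
tips("8"); fit(x0=(.5725,.0465,-168,192),save="8"); s=sense();print(s['t'],s['ee_pos'],s['wrist_force'])
im,K,R,t=cam("wrist")
for q in list(PH)+['toe','carousel']:
    for m in mark_of(q,"wrist")[:1]: print(q,round(m["p"],2),np.round(m["location"]),onz(m["location"],.014 if q=='toe' else .25,K,R,t).round(3))
E
```

```text
[485   0  11   9  56] [490.7   3.2] [0.642  0.1492] r 0.1241 ang top 55.92 ang toe-height 43.58
[341  13  24  13 135] [352.4  19.1] [0.5334 0.1152] r 0.079 ang top 119.66 ang toe-height 84.32
[495  12  17  33 393] [504.4  28.3] [0.6608 0.134 ] r 0.1243 ang top 44.74 ang toe-height 35.23
[444  43  17  23 147] [452.7  54. ] [0.6255 0.1064] r 0.08 ang top 48.53 ang toe-height 34.22
[236  89   5  10  42] [237.6  93.7] [0.4501 0.0376] r 0.1227 ang top 184.14 ang toe-height 180.75
[284 101   5  23  94] [286.4 112.6] [0.4962 0.0304] r 0.078 ang top 191.94 ang toe-height 195.62
[223 102  50  19 433] [241.8 110.9] [0.4565 0.0238] r 0.1182 ang top 191.06 ang toe-height 192.06
[428 152  19  19 119] [437.5 161.2] [0.6455 0.0155] r 0.0793 ang top 337.0 ang toe-height 349.08
[332 187  20  10  89] [341.6 191.7] [ 0.5651 -0.0313] r 0.0782 ang top 264.54 ang toe-height 299.33
[452 197  10   9  47] [456.9 200.7] [ 0.6778 -0.0177] r 0.1233 ang top 328.64 ang toe-height 339.68
scene cradle [290.1 164.6] [ 1.5 -0.1]
scene pipette_red [252.4 163. ] [ 0.5 -1.1]
scene pipette_yellow [236.2 192.4] [ 0.3 -2.5
[... 435 characters left out ...]
260.4 132.7] [-1.1 -1. ]
side pipette_green [219.2 134.1] [0.6 4.3]
side pipette_green [259.8 132.4] [-40.   6.]
side toe [212.4 237.5] [-5.1 -1.8]
side toe [316.2 343.6] [-108.9 -107.9]
side stand [249.4 220. ] [ 0.2 -1.1]
side carousel [247.1 149.4] [0.7 0.1]
axis,empty,toe: [ 5.746000e-01  4.990000e-02 -1.679091e+02  1.929361e+02]
19.1667 [ 0.48529837 -0.03494171  0.38736156] [-0.73131182 -0.38098589  0.48592888]
cradle 0.84 [262. 116.] [0.476 0.023 0.25 ]
pipette_red 0.7 [331. 212.] [ 0.561 -0.054  0.25 ]
pipette_yellow 0.84 [451. 171.] [0.663 0.009 0.25 ]
pipette_blue 0.82 [472.  42.] [0.64 0.12 0.25]
toe 0.58 [235. 112.] [0.433 0.016 0.014]
carousel 0.91 [369. 110.] [0.569 0.047 0.25 ]
```

View pics/wrist8.png

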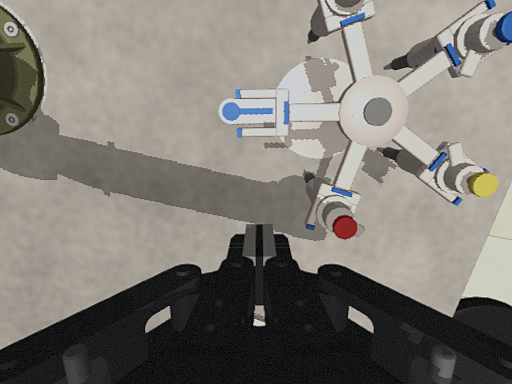

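The view from above shows the empty cradle centred over the toe, with the pad at (231,112) and the stripe running between the prongs at rows 94 and 132. The arm is at 191.94° and the stripe at 192.06°. The angle is unchanged since I backed off, all four pipettes are hanging, and the robot is clear. I'll hand it in.

```bash
python3 -c "
from plant import *
print(finish_job())"
```

```text
the job is handed in; nothing more can be done
None
```

The empty cradle now stands over the blue-striped toe, and I handed the job in at about 19 s of the 48 s allowed. I turned the carousel about 137° clockwise by pushing the side of the empty arm with the shut fingers. I went slowly, in four pushes, then backed off and lifted clear.

- **Alignment:** in the last wrist view the empty arm is at 191.9° and the toe stripe at 192.1°. The arm's angle did not change after the finger left, so it was at rest.
- **Surroundings:** all four pipettes were still hanging. The pushes never came near the tray, rack or tip box; I did not measure their positions again at the end.
- **Forces:** wrist force readings between moves stayed around 2 N or less.
- **Disagreement:** the coarser fit from the scene and side cameras put the arm at 192.1°, but its toe angle wandered between 190° and 197°, ending at 192.9°. I relied on the close wrist view for the toe because its pad and stripe measurements agreed within 0.1°.

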